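Close a leaf drill jig over a manifold block

TASK

Get the drill jig ready for drilling, working with pushes of the fingertips: push the loose manifold block along its nest until it is fully home against the end stop, never lifting it. Then flip the hinged leaf over its spine so that it lies flat on top of the block, without letting it slam, and last push the swing latch round until it sits square across the leaf. Leave the other things on the table where they are.

Things in the scene. Friction and masses are not known exactly. Their poses are not given: they have to be found in the camera images.
- jig: Leaf drill jig fixed to the table: blue base plate 214 x 264 mm, its top (nest floor) 20 mm above the table. Origin on the table straight under the middle of the spine (hinge line). x runs along the spine, roughly away from the robot; y points from the spine to the nest, roughly to the robot's left; z up. Plate spans x -113..101, y -104..160 mm. Two posts under the open leaf at x -36 and 36, y -98 mm.
- end_stop (a point): Middle of the face of the nest's end stop, at x = 79, y = 62, z = 38 mm in the jig's frame. The nest is a channel along the jig's x between two steel rails, inner faces at y = 13.5 and 110.5 mm, from x = -75 mm on, tops of rails and stop 50 mm above the table; it is open at the robot's end.
- block_center (a point): Centre of the loose manifold block, a dark milled plate with bored holes, 158 mm along the nest, 94 across, 36 high, under 1 kg, lying in the nest (top 56 mm above the table), at the start 22 to 42 mm short of the end stop. Fully home its centre is at x = 0, y = 62, z = 38 mm in the jig's frame, its near end at x = -79 mm. It slides with friction.
- leaf (a joint): Angle of the leaf about the spine (rad): 0 = lying open, level, on its posts at the side away from the nest; 1.57 upright; 3.14 closed, level, 1 mm over the block's top (a stop). The hinge is stiff (about 0.4 N m): the leaf stays wherever it is left and must be pushed all the way. Starts at 0 to 0.2.
- spine (a point): Point on the hinge axis abreast of the tab, 62 mm above the table (x = 15, y = 0, z = 62 mm in the jig's frame). The axis is the jig's x direction.
- tab_end (a point): Middle of the outer edge of the red lifting tab on the leaf's free edge, on the leaf's mid-plane, 146 mm from the hinge axis. The tab is 50 mm wide along the spine, 5 mm thick and reaches 34 mm out from the plate. While the leaf is open it stands free beyond the base plate, its underside 59 mm or more above the table, so a fingertip fits under it.
- leaf_mid (a point): Centre of the leaf's plate: aluminium, 0.45 kg, 10 mm thick, jig x -88..80 mm, 9 to 112 mm from the hinge axis. Six bush heads stand 4 mm proud of its outer face (underneath when open, on top when closed). A keeper lip at its near end hangs 14 mm below it when closed, 5 mm clear of the near end of a block that is home; a block not home keeps the leaf from closing.
- latch (a joint): Angle of the swing latch about its upright post (rad), growing anticlockwise seen from above. At 0.5 the arm points along the jig's -x, clear of the leaf; at 0 further outward; at 2.07 (a stop) along the jig's -y, square across the leaf's free edge. Stays where it is left (friction 0.06 N m). Starts at 0 to 0.5.
- latch_pivot (a point): On the latch's axis, at mid height of its arm, 74.5 mm above the table (x = -30, y = 140 mm in the jig's frame). The arm is 18 mm wide, from 68.5 to 80.5 mm above the table, and ends 56 mm from the axis.
- latch_knob (a point): Centre of the black upright thumb knob on the latch arm, 46 mm from the axis; knob 16 mm in diameter, from 80.5 to 107 mm above the table. Site 95.5 mm above the table.
- next_block: A second, loose manifold block, 94 x 158 x 36 mm, waiting at the left side of the table, a bystander; origin in the middle of its underside.
- mic: A loose green micrometer, 155 mm long, lying at the front right of the table, a bystander.
- glue_bottle: A loose small blue glue bottle, 35 mm in diameter, 76 mm high, standing at the front left, a bystander; origin at the middle of its underside.

How it is judged:
On the way, in this order (a step that is already met when the one before it is completed fails the run):
1. the block is fully home against the end stop (x of block_center in the frame of jig above -0.003 m), for 0.2 s.
2. the leaf lies flat over the block (value of joint leaf above 3.08 rad and x of block_center in the frame of jig above -0.003 m), for 0.2 s.
3. the latch is square across the leaf (value of joint latch above 1.9 rad and value of joint leaf above 3.08 rad), for 0.2 s.
At the end, for the whole second after the job is handed in: The block is within 3 mm of the end stop and flat in its nest, the leaf lies closed within 0.06 rad of flat, and the latch is within 0.17 rad of square across the leaf, all at rest (all of step 3 and x of block_center in the frame of jig above -0.003 m and z of block_center in the frame of jig below 0.042 m and linear speed of block below 0.02 m/s); the robot touches nothing.
It fails at once if the block is lifted off the nest floor (more than 8 mm) or tipped (z of block_center in the frame of jig above 0.046 m or angle between block_center's own z axis and vertical above 0.15 rad).
It fails at once if the leaf slams shut (faster than 3.5 rad/s over the last 0.3 rad) (value of joint leaf above 2.84 rad and velocity of joint leaf above 3.5 rad/s).
It fails at once if another thing on the table is shifted more than 25 mm (distance of any of next_block, mic, glue_bottle from where it was at the start of the episode above 0.025 m).
It also fails if it takes over 72 s, if anything falls off the work surface, if the arm or the gripper's body presses on something with over 40 N, if the wrist force passes 120 N, or if a joint passes its speed limit or range.

ROBOT

A 7-joint arm with a two-finger parallel gripper is mounted at the origin on a cart in front of the work surface, level with it; the furniture and walls round the work are solid. World frame = base frame: x ahead of the robot, y to its left, z up, the work surface at z = 0. Lengths are in m, angles in rad, forces in N, time in s.
With the tool pointing down it reaches from about 0.4 to 0.9 m from the base axis. Payload 5.5 kg.
Tool frame: the origin (TCP) lies at the very end of the fingers, on their centre line; the grasp point (between the pads) lies 19 mm behind it; z points along the fingers, y is the line along which they close (so a half turn about z gives the same grasp; the last joint's range is limited). The gripper opens to 92 mm and grips with 3 to 60 N. Pads are 19 mm wide; open, the fingers measure 130 mm over their backs; the gripper's body (75 mm by 190 mm) begins 47 mm behind the grasp point.
Start: joints at [1.457, 0.501, -0.427, 1.55, 0.221, 1.138, -0.21], TCP at [0.239, -0.604, 0.227] pointing down, gripper open.
Joint ranges: [-2.88, 2.88], [-0.31, 2.03], [-1.54, 1.56], [0.2, 2.42], [-1.41, 4.55], [0.19, 2.02], [-2.57, 2.57]. Speed limits (rad/s): [2.57, 2.57, 3.14, 3.14, 3.14, 3.14, 3.14].

INTERFACE

Orientations are given as a unit quaternion [w, x, y, z].
In Python, from workcell import sense, capture, sign_off gives the robot as it stands.
- The arm moves only by the shell command python3 -m pendant 'ROWS' [OPENING] [FORCE]. ROWS is JSON, one flat list of numbers, 6 for each row, row after row: the shift along the tool's x, y, z normalised to -1 to 1, where 1 is 50 cm, then the turn, a rotation vector about the tool's x, y, z normalised to -1 to 1, where 1 is 2 pi rad. In form: [tx, ty, tz, rx, ry, rz, tx, ty, tz, rx, ry, rz, ...]. A call has exactly 10 rows; each row is the pose to reach, as a shift and turn from the pose commanded when the call began, along the tool's axes at that moment, turning the shorter way round; what a row does not reach only later rows make up. A row lasts 1/10 s, in which the tool goes at most 50 mm and 8.59 degrees, less where a joint would pass 70% of its speed; a pose out of reach is approached as far as the arm can. A call with a number of a shift or a turn outside -1 to 1 is refused whole. A call with a gripper value outside its range is refused whole. OPENING is the opening in per cent of the stroke, from 0 (shut) to 100 (fully open), set as the call begins (- or left out, the last holds). The fingers move at their own pace and stop on an object; FORCE is the grip in N (left out, the last holds). Time passes only in rows, so rows that repeat a pose let the fingers close, or fill a call up. It gives the time, the measured TCP pose, the force, the opening and the grip force at its end, in the units of the state.
- sense(): the state, without advancing time (a new reading comes with each control period).
- capture(name): name is "side" or "top"; returns a dict with "image" (384x512x3 uint8, red, green, blue), "range_z" (384x512 float32, m along the optical axis (not along the pixel's ray), 0 where there is no reading), "mtx" (3x3 intrinsics, pixels), "R" (3x3) and "t" (3): a world point X has camera coordinates R X + t. Camera axes: x right, y down, z forward; pixel columns grow to the right and rows downward; lengths in m; the calibration is good to about 2 mm. A picture is of the moment at which its call begins.
- sign_off(): hands the job in; it is judged then, once.
The state is a dict: "clock": time; "joint_pos": joint angles; "dq": joint speeds; "tau": joint torques, N m; "eef_pos": TCP position; "orientation": TCP orientation; "ft_force": force on the tool from outside, world axes, zero at the start; "wrist_torque": the same for the moment, N m; "width": opening from 0.0 (shut) to 1.0 (fully open); "grasp_force": force on a finger pad.
Only numpy, scipy, OpenCV 4.12 (cv2) and the standard library are available. Lean on these libraries where they do the work, as an engineer would, in place of code of your own. Each camera call takes 0.05 s, during which the arm holds its last target. There are 200 camera calls.

## Working session

There is one attempt and no reset: what is moved stays moved. The work goes in short steps, Python scripts to look and compute and a shell command to move; the robot and the scene stay as the last step left them, time stands still between calls to the robot, and variables do not carry over. Pictures are saved under pics/ and viewed, at most 10 in all, crops included, and the job is handed in when it is done.

```bash
ls; mkdir -p pics; python3 - <<'E'
from workcell import sense,capture
import cv2,numpy as np
np.set_printoptions(precision=4,suppress=True)
s=sense();print(s)
for n in("top","side"):
    c=capture(n);cv2.imwrite(f"pics/{n}0.png",c["image"][:,:,::-1]);np.savez(f"{n}0.npz",**c)
    print(n,c["mtx"],c["R"],c["t"])
E
```

```text
pics
{'clock': 0.0, 'joint_pos': array([ 1.4572,  0.5018, -0.4268,  1.5514,  0.2208,  1.1383, -0.2103]), 'dq': array([-0.0003,  0.0014, -0.0009, -0.0021, -0.0002, -0.0001, -0.0006]), 'tau': array([ -0.0004, -56.6597,  -5.8162, -27.9111,  -0.0686,   0.031 ,
         0.0001]), 'eef_pos': array([ 0.2388, -0.6038,  0.2257]), 'orientation': array([-0.001 ,  0.9823,  0.1873, -0.0002]), 'ft_force': array([-0.3079, -0.3158, -0.5858]), 'wrist_torque': array([-0.0348,  0.0184,  0.039 ]), 'grasp_force': 0.0, 'width': 0.9974546450368914}
top [[372.0548   0.     257.8593]
 [  0.     372.0548 189.5698]
 [  0.       0.       1.    ]] [[ 0.01   -0.9998 -0.0145]
 [-0.9986 -0.0092 -0.0515]
 [ 0.0513  0.015  -0.9986]] [0.0345 0.5073 1.1324]
side [[417.787    0.     252.7757]
 [  0.     417.787  198.2439]
 [  0.       0.       1.    ]] [[ 0.2744  0.9616  0.0084]
 [ 0.7354 -0.2043 -0.6461]
 [-0.6195  0.1835 -0.7632]] [-0.1906 -0.3171  1.7002]
```

View pics/top0.png

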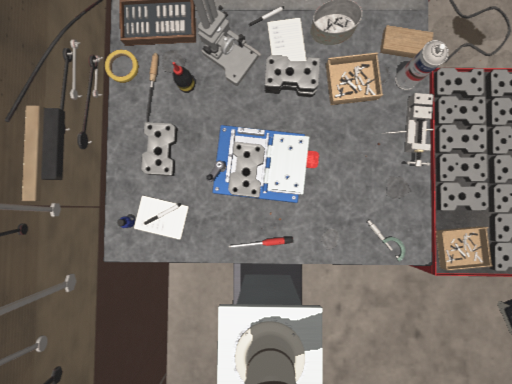

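View pics/side0.png

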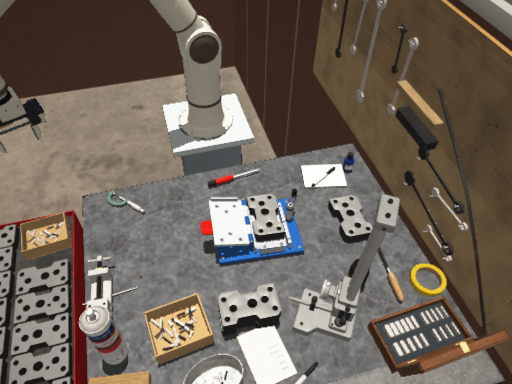

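The top view shows the blue jig near (262,163) with the open leaf on the right, the red tab at (313,159), the block at (246,166) and the latch knob at (211,177). The side view confirms this. Next I'll measure.

```bash
cat > h.py <<'E'
import numpy as np,cv2
np.set_printoptions(precision=4,suppress=True)
def ray(c,uv,z):
    uv=np.atleast_2d(np.asarray(uv,float)); d=np.c_[uv,np.ones(len(uv))]@np.linalg.inv(c["mtx"]).T@c["R"]
    o=-c["R"].T@c["t"]; return o+d*((z-o[2])/d[:,2])[:,None]
def cloud(c):
    v,u=np.mgrid[:384,:512]; z=c["range_z"]
    p=np.stack([u,v,np.ones_like(u)],-1)@np.linalg.inv(c["mtx"]).T*z[...,None]
    return (p-c["t"])@c["R"]
def mask(c,kind):
    h=cv2.cvtColor(c["image"],cv2.COLOR_RGB2HSV); H,S,V=[h[...,i].astype(int) for i in range(3)]
    return {"blue":(H>100)&(H<125)&(S>140)&(V>60),"red":((H<8)|(H>172))&(S>150)&(V>110),"dark":(V<45)}[kind]
E
python3 - <<'E'
from h import *
c=dict(np.load("top0.npz")); P=cloud(c)
def blobs(m):
    n,l,s,ce=cv2.connectedComponentsWithStats(m.astype(np.uint8)); return [(i,s[i],ce[i]) for i in range(1,n) if s[i,4]>15],l
m=mask(c,"blue"); m[:,:195]=0; m[:,330:]=0
v,u=np.nonzero(m); w=ray(c,np.c_[u,v],0.02)[:,:2]
r=cv2.minAreaRect((w*1000).astype(np.float32)); print("blue rect",r, cv2.boxPoints(r)[:, :])
b,l=blobs(mask(c,"red")&True)
for i,s,ce in b:
    if 290<ce[0]<330 and 140<ce[1]<180:
        v,u=np.nonzero(l==i); p=ray(c,np.c_[u,v],0.064)[:,:2]; print("tab",s,ce,cv2.minAreaRect((p*1000).astype(np.float32)), np.median(P[l==i],0))
for n in("dark",):
    b,l=blobs(mask(c,n))
    for i,s,ce in b:
        if 195<ce[0]<330 and 120<ce[1]<205: print(n,s,ce,np.median(P[l==i],0))
# leaf plane
print("leaf",np.array([P[y,x] for y in(150,165,180) for x in(275,288,300)]))
I=cv2.resize(c["image"][115:210,195:330,::-1],None,fx=5.9,fy=5.9,interpolation=cv2.INTER_CUBIC);cv2.imwrite("pics/crop0.png",I)
E
```

```text
blue rect ((587.392578125, 38.84037780761719), (258.59368896484375, 209.52264404296875), 84.24801635742188) [[ 470.2003  -79.306 ]
 [ 678.668  -100.3049]
 [ 704.5849  156.9868]
 [ 496.1171  177.9857]]
tab [307 151  12  17 171] [312.1637 159.1696] ((596.0738525390625, -121.63086700439453), (47.58400344848633, 32.368934631347656), 0.09575115889310837) [ 0.5925 -0.1169  0.0889]
dark [245 152   4   5  18] [246.5    154.2222] [0.6146 0.075  0.0269]
dark [243 169   7   7  36] [245.6667 171.75  ] [0.5598 0.0761 0.0249]
dark [244 182   4   4  16] [245.5 183.5] [0.5247 0.0772 0.0245]
leaf [[ 0.6215 -0.0108  0.0671]
 [ 0.6202 -0.0485  0.0768]
 [ 0.6192 -0.0826  0.0852]
 [ 0.5763 -0.011   0.0736]
 [ 0.5762 -0.0487  0.0765]
 [ 0.5751 -0.0825  0.0881]
 [ 0.5325 -0.0114  0.0702]
 [ 0.5321 -0.0488  0.0802]
 [ 0.5318 -0.0828  0.0874]]
```

View pics/crop0.png

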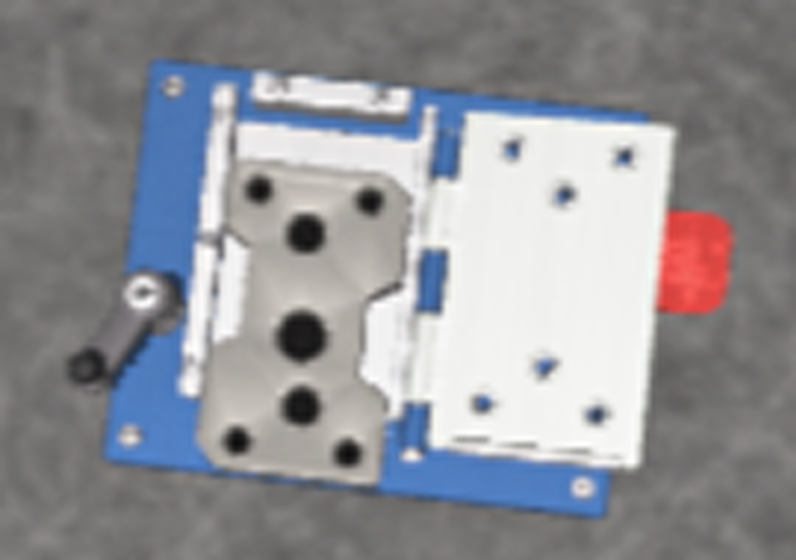

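The crop shows the block at crop (300,330) short of the stop, the tab at (698,262), and the latch arm swung outward (α≈0) with its knob at (87,367). I'll write a helper that turns jig-frame targets into row units.

```bash
cat >> h.py <<'E'
from scipy.spatial.transform import Rotation as Ro
from workcell import sense
YAW=np.deg2rad(-5.75); O=np.array([.5906,.0103,0])
J=Ro.from_euler("z",YAW).as_matrix()
def toolR(phi): # tool x=jig y, y=jig x, z=down; phi deg tilts z towards jig +y
    return J@np.array([[0,1,0],[1,0,0],[0,0,-1.]])@Ro.from_euler("y",phi,degrees=True).as_matrix()
def now():
    s=sense(); q=s["orientation"]; return s,np.array(s["eef_pos"]),Ro.from_quat(np.r_[q[1:],q[0]]).as_matrix()
def goals(*g, start=None):
    s,p,R=now()
    if start: p,R=O+J@(np.array(start[:3])/1e3),toolR(start[3])
    print("clock %.2f jig mm"%s["clock"],J.T@(s["eef_pos"]-O)*1e3,"f",J.T@s["ft_force"])
    for x,y,z,phi in g:
        d=R.T@(O+J@(np.array([x,y,z])/1e3)-p)/.5
        r=Ro.from_matrix(R.T@toolR(phi)).as_rotvec()/(2*np.pi)
        print((x,y,z,phi),np.round(np.r_[d,r],4).tolist())
E
python3 - <<'E'
from h import *
goals((-170,-150,150,0),(-155,62,130,0),(-155,62,34,0))
c=dict(np.load("top0.npz"));P=(cloud(c)-O)@J*1e3
k=ray(c,[209.9,177.2],.107)[0];print("knob",(k-O)@J*1e3)
m=(abs(P[...,1]-62)<30)&(abs(P[...,2]-56)<7)&(abs(P[...,0])<140);print("block x range",np.percentile(P[...,0][m],[0.5,2,98,99.5]))
E
```

```text
clock 0.10 jig mm [-288.3724 -646.277   225.79  ] f [-0.0763 -0.5752  0.3382]
(-170, -150, 150, 0) [0.6662, -0.7727, 0.153, -0.0002, -0.0002, -0.174]
(-155, 62, 130, 0) [0.8876, -1.1354, 0.1936, -0.0002, -0.0002, -0.174]
(-155, 62, 34, 0) [0.8876, -1.1351, 0.3856, -0.0002, -0.0002, -0.174]
knob [-70.7571 157.8113 107.    ]
block x range [-109.2754 -107.0766   89.4737   91.9412]
```

```bash
python3 -m pendant '[0.67,-0.77,0.15,0,0,-0.174, 0.67,-0.77,0.15,0,0,-0.174, 0.67,-0.77,0.15,0,0,-0.174, 0.67,-0.77,0.15,0,0,-0.174, 0.67,-0.77,0.15,0,0,-0.174, 0.67,-0.77,0.15,0,0,-0.174, 0.67,-0.77,0.15,0,0,-0.174, 0.67,-0.77,0.15,0,0,-0.174, 0.67,-0.77,0.15,0,0,-0.174, 0.67,-0.77,0.15,0,0,-0.174]' 0 30
python3 -c "
from h import *
goals((-155,62,130,0),(-155,62,34,0))"
```

```text
clock: 1.1
eef_pos: [0.4039, -0.1363, 0.1538]
orientation: [0.0, 0.742, 0.67, -0.0]
ft_force: [-0.1, -0.7, -0.2]
width: 0.176
grasp_force: 0.0
clock 1.10 jig mm [-171.1165 -164.5763  153.8297] f [-0.0288 -0.6648 -0.2434]
(-155, 62, 130, 0) [0.4532, 0.0317, 0.0474, 0.0, 0.0001, -0.0002]
(-155, 62, 34, 0) [0.4533, 0.0317, 0.2394, 0.0, 0.0001, -0.0002]
```

```bash
python3 -m pendant '[0.1,0.03,0,0,0,0, 0.2,0.03,0.05,0,0,0, 0.3,0.03,0.05,0,0,0, 0.39,0.03,0.06,0,0,0, 0.45,0.03,0.08,0,0,0, 0.45,0.03,0.12,0,0,0, 0.45,0.03,0.17,0,0,0, 0.45,0.03,0.22,0,0,0, 0.45,0.03,0.24,0,0,0, 0.45,0.03,0.24,0,0,0]'
python3 -c "
from h import *
goals((-130,62,34,0),(-98,62,34,0))"
```

```text
clock: 2.1
eef_pos: [0.44, 0.0844, 0.0329]
orientation: [-0.001, 0.742, 0.671, -0.001]
ft_force: [-0.5, -0.4, -0.2]
width: 0.004
grasp_force: 0.0
clock 2.10 jig mm [-157.2441   58.6463   32.9289] f [-0.4929 -0.4263 -0.2383]
(-130, 62, 34, 0) [0.0067, 0.0545, -0.0023, -0.0005, 0.0001, 0.0]
(-98, 62, 34, 0) [0.0067, 0.1185, -0.0025, -0.0005, 0.0001, 0.0]
```

```bash
python3 -m pendant '[0.007,0.03,0,0,0,0, 0.007,0.045,0,0,0,0, 0.007,0.055,0,0,0,0, 0.007,0.062,0,0,0,0, 0.007,0.068,0,0,0,0, 0.007,0.075,0,0,0,0, 0.007,0.082,0,0,0,0, 0.007,0.089,0,0,0,0, 0.007,0.096,0,0,0,0, 0.007,0.1,0,0,0,0]'
python3 -c "
from h import *
goals((-98,62,34,0))"
```

```text
clock: 3.1
eef_pos: [0.4888, 0.0828, 0.0339]
orientation: [-0.001, 0.742, 0.671, -0.002]
ft_force: [-6.3, 0.0, 3.8]
width: 0.006
grasp_force: 3.7
clock 3.10 jig mm [-108.5175   61.9151   33.9314] f [-6.2258 -0.6263  3.8333]
(-98, 62, 34, 0) [0.0002, 0.021, -0.0002, -0.0006, 0.0002, 0.0]
```

```bash
python3 -m pendant '[0,0.005,0,0,0,0, 0,0.01,0,0,0,0, 0,0.014,0,0,0,0, 0,0.017,0,0,0,0, 0,0.019,0,0,0,0, 0,0.021,0,0,0,0, 0,0.023,0,0,0,0, 0,0.024,0,0,0,0, 0,0.025,0,0,0,0, 0,0.025,0,0,0,0]'
python3 -c "
from h import *
goals((-98,62,34,0))"
```

```text
clock: 4.1
eef_pos: [0.5009, 0.0816, 0.0339]
orientation: [-0.001, 0.742, 0.671, -0.002]
ft_force: [-5.3, 0.1, 4.5]
width: 0.007
grasp_force: 3.6
clock 4.10 jig mm [-96.363   61.9578  33.9302] f [-5.3159 -0.4509  4.4923]
(-98, 62, 34, 0) [0.0001, -0.0033, -0.0001, -0.0007, 0.0002, 0.0]
```

```bash
python3 -m pendant '[0,0.003,0,0,0,0, 0,0.006,0,0,0,0, 0,0.009,0,0,0,0, 0,0.011,0,0,0,0, 0,0.012,0,0,0,0, 0,0.013,0,0,0,0, 0,0.014,0,0,0,0, 0,0.015,0,0,0,0, 0,0.016,0,0,0,0, 0,0.016,0,0,0,0]'
python3 -c "
from h import *
goals((-98,62,34,0))"
```

```text
clock: 5.1
eef_pos: [0.502, 0.0815, 0.0334]
orientation: [-0.004, 0.741, 0.672, -0.007]
ft_force: [-24.3, 0.5, 21.4]
width: 0.002
grasp_force: 13.2
clock 5.10 jig mm [-95.3358  61.9693  33.3551] f [-24.266   -1.9882  21.4181]
(-98, 62, 34, 0) [0.0001, -0.0053, -0.0012, -0.0024, 0.0008, 0.0004]
```

```bash
python3 -m pendant '[0,-0.04,0,0,0,0, 0,-0.08,-0.03,0,0,0, 0,-0.09,-0.12,0,0,0, 0,-0.09,-0.22,0,0,0, 0,-0.09,-0.29,0,0,0, -0.08,-0.05,-0.29,0,0,0, -0.16,0,-0.29,0,0,0, -0.25,0.05,-0.29,0,0,0, -0.34,0.1,-0.29,0,0,0, -0.43,0.15,-0.29,0,0,0]'
python3 - <<'E'
from h import *
from workcell import capture
goals((15,-200,130,60))
c=capture("top");np.savez("top1.npz",**c)
P=(cloud(c)-O)@J*1e3
m=(abs(P[...,1]-62)<25)&(abs(P[...,2]-56)<6)&(abs(P[...,0])<140);print("block x range",np.percentile(P[...,0][m],[0.5,2,5]))
E
```

```text
clock: 6.1
eef_pos: [0.5634, -0.1389, 0.1796]
orientation: [0.0, 0.742, 0.671, -0.0]
ft_force: [0.7, 0.8, 0.9]
width: 0.003
grasp_force: 0.0
clock 6.10 jig mm [ -12.1605 -151.1595  179.594 ] f [0.6549 0.8339 0.8756]
(15, -200, 130, 60) [-0.0976, 0.0543, 0.0993, 0.0001, 0.1668, -0.0]
block x range [-77.9757 -75.8607 -71.8011]
```

```bash
python3 -m pendant '[-0.05,0.03,0,0,0.02,0, -0.1,0.054,0,0,0.04,0, -0.1,0.054,0,0,0.06,0, -0.1,0.054,0,0,0.08,0, -0.1,0.054,0,0,0.1,0, -0.1,0.054,0.02,0,0.12,0, -0.1,0.054,0.04,0,0.14,0, -0.1,0.054,0.06,0,0.16,0, -0.1,0.054,0.08,0,0.167,0, -0.1,0.054,0.1,0,0.167,0]'
python3 - <<'E'
from h import *
s,p,R=now();print(s["joint_pos"],"toolz jig",J.T@R[:,2])
goals((15,-200,50,60),(15,-180,50,60),(15,-120,50,60))
E
```

```text
clock: 7.15
eef_pos: [0.5837, -0.1906, 0.1258]
orientation: [-0.337, 0.643, 0.578, 0.372]
ft_force: [-0.9, -0.3, -0.0]
width: 0.0
grasp_force: 0.0
[ 1.2455  1.2116 -0.9784  1.3722 -0.0473  1.3545  0.4042] toolz jig [ 0.0016  0.8683 -0.4961]
clock 7.15 jig mm [  13.272  -200.5422  125.8494] f [-0.8396 -0.3697 -0.0322]
(15, -200, 50, 60) [-0.1312, 0.004, 0.0762, 0.0003, -0.0007, -0.0008]
(15, -180, 50, 60) [-0.1113, 0.0038, 0.1109, 0.0003, -0.0007, -0.0008]
(15, -120, 50, 60) [-0.0518, 0.0034, 0.2151, 0.0003, -0.0007, -0.0008]
```

```bash
python3 -m pendant '[-0.05,0.004,0.03,0,0,0, -0.1,0.004,0.055,0,0,0, -0.125,0.004,0.075,0,0,0, -0.127,0.004,0.085,0,0,0, -0.115,0.004,0.105,0,0,0, -0.1,0.004,0.13,0,0,0, -0.085,0.004,0.157,0,0,0, -0.07,0.004,0.184,0,0,0, -0.055,0.004,0.21,0,0,0, -0.052,0.004,0.215,0,0,0]'
python3 - <<'E'
from h import *
from workcell import capture
goals((15,-120,50,60))
c=capture("side");cv2.imwrite("pics/side1.png",cv2.resize(c["image"][160:300,160:330,::-1],None,fx=4,fy=4))
def tcp(th,phi,r=128,x=15):
    t,f=np.deg2rad([th,phi]); n=np.array([np.sin(t),np.cos(t)]); a=np.array([-np.cos(t),np.sin(t)])
    yz=np.array([0,62])+r*a-2.5*n-9.5*np.array([np.cos(f),np.sin(f)])
    return (x,round(yz[0],1),round(yz[1],1),phi)
print("from",(15,-120,50,60))
goals(*[tcp(t,60) for t in (20,30,40,50,60,70,80,90,100)],start=(15,-120,50,60))
E
```

```text
clock: 8.15
eef_pos: [0.5945, -0.1058, 0.0538]
orientation: [-0.337, 0.641, 0.581, 0.371]
ft_force: [0.3, 0.5, -0.3]
width: 0.006
grasp_force: 0.0
clock 8.15 jig mm [  15.5486 -115.1632   53.8241] f [ 0.2081  0.5236 -0.2726]
(15, -120, 50, 60) [-0.0114, -0.0011, -0.0046, -0.0005, -0.0006, 0.0003]
from (15, -120, 50, 60)
clock 8.20 jig mm [  15.7686 -116.0741   53.5266] f [ 0.0506 -0.028  -0.1908]
(15, np.float64(-125.9), np.float64(95.2), 60) [0.0724, -0.0, -0.0554, 0.0, 0.0, 0.0]
(15, np.float64(-116.9), np.float64(115.6), 60) [0.1167, -0.0, -0.0602, 0.0, 0.0, 0.0]
(15, np.float64(-104.4), np.float64(134.1), 60) [0.1613, -0.0, -0.0571, 0.0, 0.0, 0.0]
(15, np.float64(-88.9), np.float64(150.2), 60) [0.2047, 0.0, -0.0463, 0.0, 0.0, 0.0]
(15, np.float64(-70.9), np.float64(163.4), 60) [0.2455, -0.0, -0.0284, 0.0, 0.0, 0.0]
(15, np.float64(-50.9), np.float64(173.2), 60) [0.2825, -0.0, -0.0035, 0.0, 0.0, 0.0]
(15, np.float64(-29.4), np.float64(179.4), 60) [0.3147, -0.0, 0.0275, 0.0, 0.0, 0.0]
(15, np.float64(-7.3), np.float64(181.8), 60) [0.341, -0.0, 0.0634, 0.0, 0.0, 0.0]
(15, np.float64(15.0), np.float64(180.3), 60) [0.3607, -0.0, 0.1035, 0.0, 0.0, 0.0]
```

View pics/side1.png

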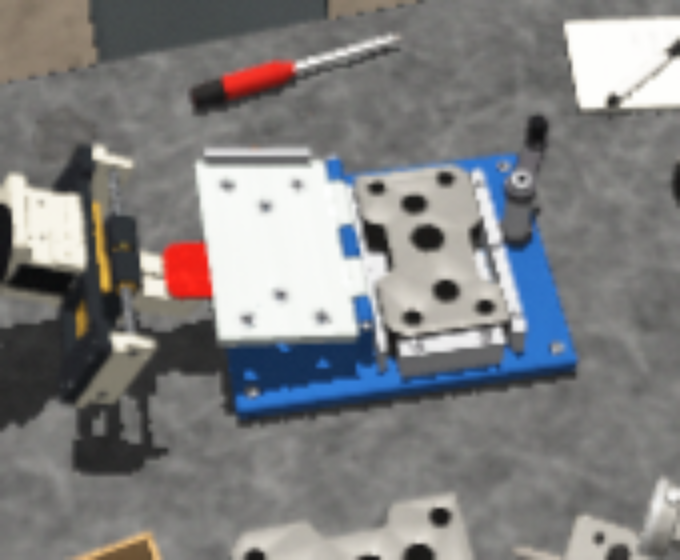

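The fingertips sit under the tab at crop (180,270), and the block is flush against the end stop at (450,345). Now I'll lift the leaf.

```bash
python3 -m pendant '[0.02,0,-0.015,0,0,0, 0.04,0,-0.03,0,0,0, 0.057,0,-0.043,0,0,0, 0.072,0,-0.055,0,0,0, 0.095,0,-0.058,0,0,0, 0.117,0,-0.06,0,0,0, 0.139,0,-0.059,0,0,0, 0.161,0,-0.057,0,0,0, 0.183,0,-0.052,0,0,0, 0.205,0,-0.046,0,0,0]'
python3 - <<'E'
from h import *
s,p,R=now();print(s["joint_pos"])
def tcp(th,phi,r=128,x=15):
    t,f=np.deg2rad([th,phi]); n=np.array([np.sin(t),np.cos(t)]); a=np.array([-np.cos(t),np.sin(t)])
    yz=np.array([0,62])+r*a-2.5*n-9.5*np.array([np.cos(f),np.sin(f)])
    return (x,round(float(yz[0]),1),round(float(yz[1]),1),phi)
goals(*[tcp(t,60) for t in (50,60,70,80,90,100)])
E
```

```text
clock: 9.2
eef_pos: [0.5985, -0.0777, 0.1541]
orientation: [-0.336, 0.642, 0.58, 0.372]
ft_force: [2.2, -2.6, -4.3]
width: -0.001
grasp_force: 2.0
[ 1.198   1.1402 -1.0408  1.5529 -0.095   1.1686  0.3284]
clock 9.20 jig mm [ 16.7036 -86.7173 154.1433] f [ 2.4074 -2.3413 -4.3263]
(15, -88.9, 150.2, 60) [-0.009, -0.0034, 0.0001, 0.0001, -0.0003, 0.0]
(15, -70.9, 163.4, 60) [0.0318, -0.0034, 0.0182, 0.0001, -0.0003, 0.0]
(15, -50.9, 173.2, 60) [0.0687, -0.0034, 0.0431, 0.0001, -0.0003, 0.0]
(15, -29.4, 179.4, 60) [0.1009, -0.0035, 0.0742, 0.0001, -0.0003, 0.0]
(15, -7.3, 181.8, 60) [0.1271, -0.0035, 0.1102, 0.0001, -0.0003, 0.0]
(15, 15.0, 180.3, 60) [0.1467, -0.0035, 0.1503, 0.0001, -0.0003, 0.0]
```

```bash
python3 -m pendant '[0.012,-0.002,0.008,0,0,0, 0.032,-0.003,0.018,0,0,0, 0.051,-0.003,0.03,0,0,0, 0.069,-0.003,0.043,0,0,0, 0.085,-0.003,0.058,0,0,0, 0.101,-0.003,0.074,0,0,0, 0.114,-0.003,0.092,0,0,0, 0.127,-0.003,0.11,0,0,0, 0.137,-0.003,0.13,0,0,0, 0.147,-0.003,0.15,0,0,0]'
cat >> h.py <<'E'
def tcp(th,phi,r=128,x=15):
    t,f=np.deg2rad([th,phi]); n=np.array([np.sin(t),np.cos(t)]); a=np.array([-np.cos(t),np.sin(t)])
    yz=np.array([0,62])+r*a-2.5*n-9.5*np.array([np.cos(f),np.sin(f)])
    return (x,round(float(yz[0]),1),round(float(yz[1]),1),phi)
E
python3 - <<'E'
from h import *
s,p,R=now();print(s["joint_pos"])
goals(*[tcp(t,f) for t,f in ((100,60),(106,56),(112,50),(118,44),(124,38),(130,33),(136,29),(142,25))])
E
```

```text
clock: 10.2
eef_pos: [0.6067, 0.0242, 0.1796]
orientation: [-0.336, 0.642, 0.581, 0.372]
ft_force: [2.8, -1.8, 0.3]
width: 0.005
grasp_force: 1.3
[ 1.1278  1.0834 -1.0943  1.6772 -0.1466  1.0095  0.2583]
clock 10.20 jig mm [ 14.5996  15.4827 179.6292] f [ 3.0018 -1.5378  0.3452]
(15, 15.0, 180.3, 60) [0.0007, 0.0008, -0.0015, -0.0001, -0.0004, -0.0]
(15, 27.6, 177.9, 56) [0.0091, 0.0008, 0.0227, -0.0001, -0.0115, -0.0]
(15, 39.5, 174.3, 50) [0.0147, 0.0008, 0.047, -0.0001, -0.0282, 0.0]
(15, 51.1, 169.6, 44) [0.0181, 0.0008, 0.0718, -0.0001, -0.0448, 0.0]
(15, 62.0, 163.7, 38) [0.0187, 0.0008, 0.0965, -0.0001, -0.0615, 0.0]
(15, 72.4, 156.5, 33) [0.0166, 0.0009, 0.1218, -0.0001, -0.0754, 0.0]
(15, 82.0, 148.1, 29) [0.0115, 0.0009, 0.1468, -0.0001, -0.0865, 0.0]
(15, 90.7, 138.8, 25) [0.0041, 0.0009, 0.1711, -0.0001, -0.0976, 0.0]
```

```bash
python3 -m pendant '[0.005,0,0.012,0,-0.006,0, 0.009,0,0.023,0,-0.012,0, 0.012,0,0.035,0,-0.02,0, 0.015,0,0.047,0,-0.028,0, 0.017,0,0.06,0,-0.037,0, 0.018,0,0.072,0,-0.045,0, 0.019,0,0.097,0,-0.061,0, 0.017,0,0.122,0,-0.075,0, 0.011,0,0.147,0,-0.086,0, 0.004,0,0.171,0,-0.098,0]'
python3 - <<'E'
from h import *
s,p,R=now();print(s["joint_pos"])
goals(*[tcp(t,f) for t,f in ((142,25),(147,22),(152,19),(157,17),(162,14),(167,12),(172,10),(177,8),(180,7),(182,7))])
from workcell import capture
c=capture("side");cv2.imwrite("pics/side2.png",cv2.resize(c["image"][130:300,160:330,::-1],None,fx=3.5,fy=3.5))
E
```

```text
clock: 11.2
eef_pos: [0.6142, 0.0991, 0.1399]
orientation: [-0.142, 0.724, 0.656, 0.159]
ft_force: [0.0, -1.1, 0.1]
width: 0.003
grasp_force: 0.7
[ 0.6551  0.6819 -0.8483  1.7643  0.0941  0.8155 -0.21  ]
clock 11.20 jig mm [ 14.5776  90.7167 139.9321] f [ 0.1566 -1.0945  0.0809]
(15, 90.7, 138.8, 25) [-0.001, 0.0008, 0.002, 0.0003, 0.0011, 0.0003]
(15, 97.2, 130.3, 22) [0.0038, 0.0008, 0.0229, 0.0003, -0.0072, 0.0003]
(15, 102.9, 121.2, 19) [0.0066, 0.0008, 0.0442, 0.0003, -0.0156, 0.0003]
(15, 107.8, 111.5, 17) [0.0074, 0.0007, 0.0659, 0.0003, -0.0211, 0.0003]
(15, 111.7, 101.6, 14) [0.0062, 0.0007, 0.0872, 0.0003, -0.0294, 0.0003]
(15, 114.9, 91.3, 12) [0.0035, 0.0007, 0.1086, 0.0003, -0.035, 0.0003]
(15, 117.1, 80.6, 10) [-0.0014, 0.0006, 0.1299, 0.0003, -0.0406, 0.0003]
(15, 118.3, 69.9, 8) [-0.0082, 0.0006, 0.1503, 0.0003, -0.0461, 0.0003]
(15, 118.6, 63.3, 7) [-0.0131, 0.0005, 0.1626, 0.0003, -0.0489, 0.0003]
(15, 118.6, 58.9, 7) [-0.0168, 0.0005, 0.1706, 0.0003, -0.0489, 0.0003]
```

View pics/side2.png

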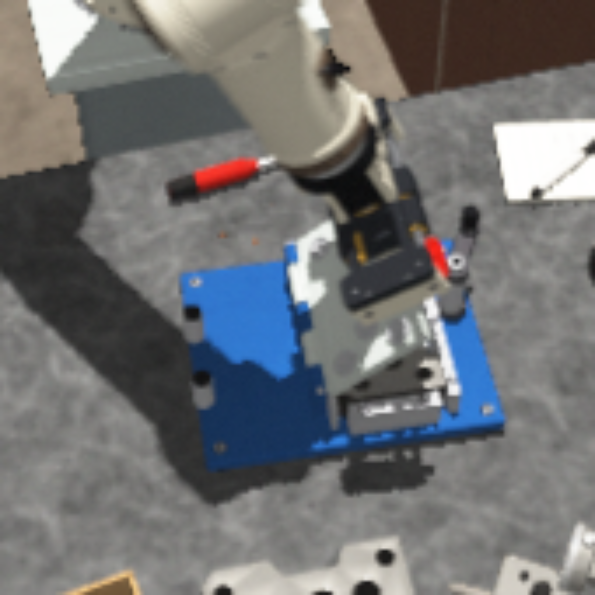

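The leaf follows the fingertips at about 142°, with the tab at crop (437,255). For the last part I'll bring the tool upright and work further out on the tab.

```bash
python3 - <<'E'
from h import *
goals(*[tcp(*a) for a in ((147,22,128),(152,17,130),(157,12,132),(162,8,134),(167,5,136),(171,2,138),(174,0,138),(177,0,138),(180,0,138))],(15,130,61,0))
E
```

```text
clock 11.25 jig mm [ 12.8682  96.7305 141.0074] f [-0.5834  3.46    2.2188]
(15, 97.2, 130.3, 22) [-0.0081, 0.0042, 0.0199, -0.0001, -0.0071, 0.0015]
(15, 104.5, 122.5, 17) [-0.0013, 0.0043, 0.0401, 0.0, -0.021, 0.0015]
(15, 111.2, 113.9, 12) [0.0037, 0.0043, 0.0613, 0.0001, -0.0349, 0.0015]
(15, 117.3, 104.5, 8) [0.007, 0.0044, 0.0835, 0.0001, -0.046, 0.0015]
(15, 122.5, 94.2, 5) [0.0079, 0.0044, 0.1066, 0.0002, -0.0544, 0.0015]
(15, 126.4, 85.7, 2) [0.0079, 0.0044, 0.1253, 0.0002, -0.0627, 0.0015]
(15, 127.5, 78.9, 0) [0.0043, 0.0044, 0.1386, 0.0002, -0.0682, 0.0015]
(15, 128.2, 71.7, 0) [-0.0004, 0.0044, 0.1522, 0.0002, -0.0682, 0.0015]
(15, 128.5, 64.5, 0) [-0.0059, 0.0043, 0.1656, 0.0002, -0.0682, 0.0015]
(15, 130, 61, 0) [-0.0061, 0.0043, 0.1732, 0.0002, -0.0682, 0.0015]
```

```bash
python3 - <<'E'
from h import *
goals(*[tcp(*a) for a in ((147,22,128),(152,17,130),(157,12,132),(162,8,134),(167,5,136),(171,2,138),(174,0,138),(177,0,138),(180,0,138))],(15,130,61,0),start=(15,90.7,139,25))
E
```

```text
clock 11.25 jig mm [ 12.8682  96.7305 141.0074] f [-0.5834  3.46    2.2188]
(15, 97.2, 130.3, 22) [0.0044, 0.0, 0.0213, 0.0, -0.0083, -0.0]
(15, 104.5, 122.5, 17) [0.0111, -0.0, 0.0416, 0.0, -0.0222, -0.0]
(15, 111.2, 113.9, 12) [0.0159, 0.0, 0.0628, 0.0, -0.0361, -0.0]
(15, 117.3, 104.5, 8) [0.0191, 0.0, 0.085, 0.0, -0.0472, -0.0]
(15, 122.5, 94.2, 5) [0.0198, 0.0, 0.1081, -0.0, -0.0556, 0.0]
(15, 126.4, 85.7, 2) [0.0197, 0.0, 0.1268, 0.0, -0.0639, -0.0]
(15, 127.5, 78.9, 0) [0.0159, 0.0, 0.14, 0.0, -0.0694, -0.0]
(15, 128.2, 71.7, 0) [0.0111, 0.0, 0.1537, 0.0, -0.0694, -0.0]
(15, 128.5, 64.5, 0) [0.0055, 0.0, 0.167, 0.0, -0.0694, -0.0]
(15, 130, 61, 0) [0.0053, -0.0, 0.1746, 0.0, -0.0694, -0.0]
```

```bash
python3 -m pendant '[0.002,0,0.01,0,-0.004,0, 0.004,0,0.021,0,-0.008,0, 0.008,0,0.031,0,-0.015,0, 0.011,0,0.042,0,-0.022,0, 0.016,0,0.063,0,-0.036,0, 0.018,0,0.074,0,-0.042,0, 0.019,0,0.085,0,-0.047,0, 0.02,0,0.097,0,-0.052,0, 0.02,0,0.108,0,-0.056,0, 0.02,0,0.127,0,-0.064,0]'
python3 - <<'E'
from h import *
goals(*[tcp(*a) for a in ((171,2,138),(174,0,138),(177,0,138),(180,0,138))],(15,130,61,0))
E
```

```text
clock: 12.25
eef_pos: [0.6175, 0.1323, 0.0858]
orientation: [-0.01, 0.742, 0.67, 0.011]
ft_force: [0.4, -1.1, 0.9]
width: 0.005
grasp_force: 0.4
clock 12.25 jig mm [ 14.5292 124.0367  85.7621] f [ 0.4822 -1.0484  0.8918]
(15, 126.4, 85.7, 2) [0.0047, 0.0009, 0.0003, -0.0, 0.0008, -0.0002]
(15, 127.5, 78.9, 0) [0.0065, 0.0009, 0.0139, -0.0, -0.0047, -0.0002]
(15, 128.2, 71.7, 0) [0.0075, 0.0009, 0.0284, -0.0, -0.0047, -0.0002]
(15, 128.5, 64.5, 0) [0.0077, 0.0009, 0.0428, -0.0, -0.0047, -0.0002]
(15, 130, 61, 0) [0.0105, 0.0009, 0.0499, -0.0, -0.0047, -0.0002]
```

```bash
python3 -m pendant '[0.003,0,0.007,0,-0.003,0, 0.006,0,0.014,0,-0.005,0, 0.006,0,0.021,0,-0.005,0, 0.007,0,0.028,0,-0.005,0, 0.007,0,0.035,0,-0.005,0, 0.007,0,0.04,0,-0.005,0, 0.007,0,0.044,0,-0.005,0, 0.007,0,0.047,0,-0.005,0, 0.007,0,0.05,0,-0.005,0, 0.007,0,0.052,0,-0.005,0]'
python3 -c "
from h import *
goals((15,130,100,0))"
```

```text
clock: 13.25
eef_pos: [0.6188, 0.1368, 0.0642]
orientation: [0.001, 0.742, 0.67, -0.001]
ft_force: [-14.4, -5.3, 41.0]
width: 0.002
grasp_force: 20.3
clock 13.25 jig mm [ 15.3492 128.6498  64.1884] f [-13.7991  -6.7469  41.0475]
(15, 130, 100, 0) [0.0025, -0.0006, -0.0716, 0.0002, 0.0004, -0.0002]
```

```bash
python3 - <<'E'
from h import *
goals((15,130,150,0),(-72,190,150,0),(-72,190,92,0),start=(15,130,60,0))
E
python3 -m pendant '[0,0,-0.05,0,0,0, 0,0,-0.14,0,0,0, 0.02,-0.02,-0.18,0,0,0, 0.06,-0.09,-0.18,0,0,0, 0.12,-0.15,-0.18,0,0,0, 0.12,-0.174,-0.18,0,0,0, 0.12,-0.174,-0.14,0,0,0, 0.12,-0.174,-0.1,0,0,0, 0.12,-0.174,-0.064,0,0,0, 0.12,-0.174,-0.064,0,0,0]'
python3 - <<'E'
from h import *
goals((-72,178,92,0),(-72,125,92,0))
from workcell import capture
c=capture("top");np.savez("top2.npz",**c);cv2.imwrite("pics/top2.png",cv2.resize(c["image"][100:220,150:330,::-1],None,fx=4,fy=4,interpolation=cv2.INTER_CUBIC))
E
```

```text
clock 13.25 jig mm [ 15.3492 128.6498  64.1884] f [-13.7991  -6.7469  41.0475]
(15, 130, 150, 0) [0.0, 0.0, -0.18, 0.0, 0.0, 0.0]
(-72, 190, 150, 0) [0.12, -0.174, -0.18, 0.0, 0.0, 0.0]
(-72, 190, 92, 0) [0.12, -0.174, -0.064, 0.0, 0.0, 0.0]
clock: 14.25
eef_pos: [0.5362, 0.2041, 0.0889]
orientation: [-0.001, 0.742, 0.67, -0.002]
ft_force: [-1.4, 0.2, 0.2]
width: 0.006
grasp_force: 0.0
clock 14.25 jig mm [-73.5781 187.3852  88.9188] f [-1.4145  0.0149  0.1552]
(-72, 178, 92, 0) [-0.0188, 0.0031, -0.0061, -0.0007, 0.0004, -0.0002]
(-72, 125, 92, 0) [-0.1248, 0.0033, -0.0059, -0.0007, 0.0004, -0.0002]
```

View pics/top2.png

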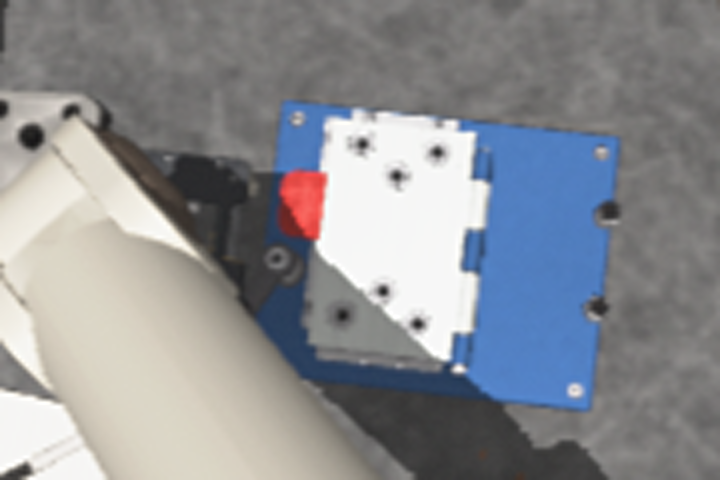

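The leaf lies closed over the block at crop (395,235), and the latch arm is at (270,285), partly hidden by the robot arm. Now I'll push the knob.

```bash
python3 -m pendant '[-0.013,0.003,-0.004,0,0,0, -0.026,0.003,-0.004,0,0,0, -0.039,0.003,-0.004,0,0,0, -0.052,0.003,-0.004,0,0,0, -0.065,0.003,-0.004,0,0,0, -0.078,0.003,-0.004,0,0,0, -0.091,0.003,-0.004,0,0,0, -0.104,0.003,-0.004,0,0,0, -0.117,0.003,-0.004,0,0,0, -0.13,0.003,-0.004,0,0,0]'
python3 -c "
from h import *
goals((-72,150,92,0),(-115,150,92,0),(-115,100,92,0),(-57,100,92,0))"
```

```text
clock: 15.3
eef_pos: [0.534, 0.1415, 0.094]
orientation: [0.0, 0.742, 0.671, 0.001]
ft_force: [3.9, 4.4, 0.8]
width: 0.004
grasp_force: 2.7
clock 15.30 jig mm [-69.4401 124.8644  93.9859] f [3.4857 4.7718 0.8477]
(-72, 150, 92, 0) [0.0503, -0.0051, 0.004, 0.0004, -0.0003, -0.0]
(-115, 150, 92, 0) [0.0503, -0.0911, 0.0039, 0.0004, -0.0003, -0.0]
(-115, 100, 92, 0) [-0.0497, -0.0911, 0.0037, 0.0004, -0.0003, -0.0]
(-57, 100, 92, 0) [-0.0497, 0.0249, 0.0039, 0.0004, -0.0003, -0.0]
```

```bash
python3 -m pendant '[0.03,-0.01,0,0,0,0, 0.04,-0.05,0,0,0,0, 0.04,-0.092,0,0,0,0, 0,-0.092,0,0,0,0, -0.053,-0.092,0,0,0,0, -0.053,-0.07,0,0,0,0, -0.053,-0.05,0,0,0,0, -0.053,-0.035,0,0,0,0, -0.053,-0.02,0,0,0,0, -0.053,-0.008,0,0,0,0]'
python3 -c "
from h import *
goals((-57,98,92,0))"
```

```text
clock: 16.3
eef_pos: [0.5248, 0.1147, 0.0929]
orientation: [-0.001, 0.742, 0.671, -0.002]
ft_force: [-5.3, -3.5, 3.9]
width: 0.003
grasp_force: 3.0
clock 16.30 jig mm [-75.9185  97.321   92.8727] f [-4.8892 -4.0143  3.856 ]
(-57, 98, 92, 0) [0.0014, 0.0378, 0.0016, -0.0007, 0.0004, 0.0]
```

```bash
python3 -m pendant '[0,0.006,0,0,0,0, 0,0.012,0,0,0,0, 0,0.018,0,0,0,0, 0,0.024,0,0,0,0, 0,0.03,0,0,0,0, 0,0.035,0,0,0,0, 0,0.039,0,0,0,0, 0,0.042,0,0,0,0, 0,0.045,0,0,0,0, 0,0.047,0,0,0,0]'
python3 -c "
from h import *
goals((-57,98,92,0))"
```

```text
clock: 17.3
eef_pos: [0.5498, 0.1128, 0.0935]
orientation: [0.0, 0.742, 0.671, 0.0]
ft_force: [-3.4, -0.9, 1.4]
width: 0.006
grasp_force: 1.5
clock 17.30 jig mm [-50.886   97.9242  93.5462] f [-3.2624 -1.2823  1.4314]
(-57, 98, 92, 0) [0.0001, -0.0122, 0.0031, 0.0, -0.0, -0.0001]
```

```bash
python3 -m pendant '[0,0.002,0,0,0,0, 0,0.004,0,0,0,0, 0,0.006,0,0,0,0, 0,0.008,0,0,0,0, 0,0.01,0,0,0,0, 0,0.011,0,0,0,0, 0,0.012,0,0,0,0, 0,0.012,0,0,0,0, 0,0.012,0,0,0,0, 0,0.012,0,0,0,0]'
python3 -c "
from h import *
goals((-57,98,92,0))"
```

```text
clock: 18.3
eef_pos: [0.5507, 0.1125, 0.093]
orientation: [-0.002, 0.741, 0.671, -0.004]
ft_force: [-14.6, -0.9, 11.3]
width: 0.005
grasp_force: 9.2
clock 18.30 jig mm [-49.9551  97.6942  92.9526] f [-14.415   -2.3169  11.2619]
(-57, 98, 92, 0) [0.0006, -0.0141, 0.002, -0.0013, 0.0005, 0.0001]
```

The push force rose to 14 N, so the latch is at its stop. I'll back off, raise the arm, move it aside, and look.

```bash
python3 -m pendant '[0,-0.03,0,0,0,0, 0,-0.07,0,0,0,0, 0,-0.08,-0.06,0,0,0, 0,-0.1,-0.14,0,0,0, -0.08,-0.14,-0.2,0,0,0, -0.17,-0.16,-0.25,0,0,0, -0.26,-0.18,-0.25,0,0,0, -0.35,-0.2,-0.25,0,0,0, -0.44,-0.2,-0.25,0,0,0, -0.53,-0.2,-0.25,0,0,0]'
python3 -m pendant '[-0.1,0,0,0,0,0, -0.2,0,0,0,0,0, -0.3,0,0,0,0,0, -0.3,0,0,0,0,0, -0.3,0,0,0,0,0, -0.3,0,0,0,0,0, -0.3,0,0,0,0,0, -0.3,0,0,0,0,0, -0.3,0,0,0,0,0, -0.3,0,0,0,0,0]'
python3 - <<'E'
from h import *
from workcell import capture
goals((-57,98,92,0))
c=capture("top");P=(cloud(c)-O)@J*1e3
m=(abs(P[...,0]+10)<60)&(P[...,1]>25)&(P[...,1]<105)&(P[...,2]>55)&(P[...,2]<78);A=np.c_[P[m][:,:2],np.ones(m.sum())];print("leaf plane",np.linalg.lstsq(A,P[m][:,2],rcond=None)[0])
cv2.imwrite("pics/top3.png",cv2.resize(c["image"][100:220,100:330,::-1],None,fx=3.4,fy=3.4,interpolation=cv2.INTER_CUBIC))
E
```

```text
clock: 19.3
eef_pos: [0.4298, -0.1434, 0.2194]
orientation: [0.002, 0.742, 0.671, 0.001]
ft_force: [-1.0, -0.3, -0.5]
width: 0.007
grasp_force: 0.0
clock: 20.3
eef_pos: [0.4146, -0.2902, 0.2186]
orientation: [0.0, 0.741, 0.671, -0.0]
ft_force: [0.1, 0.2, -0.7]
width: 0.007
grasp_force: 0.0
clock 20.30 jig mm [-145.0232 -316.5917  218.5909] f [ 0.0407  0.1907 -0.6778]
(-57, 98, 92, 0) [0.8291, 0.1765, 0.253, 0.0, 0.0, 0.0001]
leaf plane [-0.0071  0.001  67.5664]
```

View pics/top3.png

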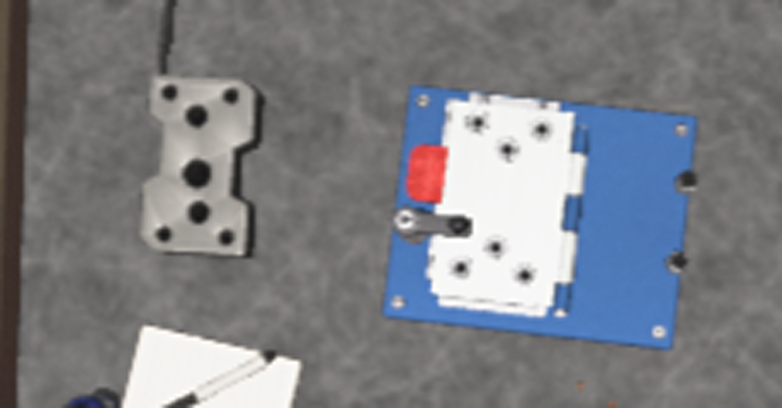

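The leaf lies flat (measured slope about 0.001, top at z = 67 mm). The latch arm runs from (405,222) to the knob at (459,226), square across the leaf, and the bystanders are in place.

```bash
python3 -c "
from workcell import sign_off
print(sign_off())"
```

```text
the job is handed in; nothing more can be done
None
```

The drill jig is ready and handed in at about 20 s of the 72 s allowed: the block is home against the end stop, the leaf lies flat over it, and the latch sits square across the leaf; I saw no bystander move, though the micrometer was not re-imaged at the end.

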